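# Sort the brass pan fittings at the coppersmith's bench

### The job

Sort the loose brass fittings into their places: both lid knobs into the round copper pan, the two bow handles into the two-bay wooden tray with one handle in each bay, and the ring collar into the square steel tin. Stand each one upright on the floor of its container, just as it stands on the bench now, and leave the glass jar and the steel block among them standing where they are.

Things in the scene. Friction and masses are not known exactly. Their poses are not given: they have to be found in the camera images.
- knob_a: brass lid knob, one of two alike, standing on its flat foot: turned, round, 44 mm high, foot 32 mm across, thin neck 16 mm across at 10 to 18 mm height, bulb 33 mm across at its widest (about 30 mm up). Origin at the centre of the foot's underside; z up along its axis. About 0.1 kg.
- knob_b: brass lid knob, one of two alike, standing on its flat foot: turned, round, 44 mm high, foot 32 mm across, thin neck 16 mm across at 10 to 18 mm height, bulb 33 mm across at its widest (about 30 mm up). Origin at the centre of the foot's underside; z up along its axis. About 0.1 kg.
- handle_a: brass bow handle for a pan, one of two alike, standing on its two feet: a straight round bar 10 mm thick along its x axis, bar centre 30 mm above the underside, carried by two posts 62 mm apart (at x = -31 and +31 mm) on round feet 24 mm across and 6 mm thick; 86 mm long over all, 35 mm high. Clear bar between the posts 52 mm. Origin at the middle of the underside, z up. About 0.15 kg.
- handle_b: brass bow handle for a pan, one of two alike, standing on its two feet: a straight round bar 10 mm thick along its x axis, bar centre 30 mm above the underside, carried by two posts 62 mm apart (at x = -31 and +31 mm) on round feet 24 mm across and 6 mm thick; 86 mm long over all, 35 mm high. Clear bar between the posts 52 mm. Origin at the middle of the underside, z up. About 0.15 kg.
- collar: brass ring collar, a short tube standing on end: 40 mm outside, 28 mm bore, 36 mm high. Origin at the centre of its underside, z along its axis. About 0.12 kg.
- pan: round shallow copper pan, fixed to the bench: flat inside floor 4 mm above the bench and 144 mm across, sloping wall 4 mm thick, 26 mm high, 168 mm across the rim. Origin at the centre of its underside.
- rack: rectangular wooden tray, fixed to the bench: 135 mm along its x, 190 mm along its y, outer walls 6 mm thick and 24 mm high, floor 6 mm thick. A partition 6 mm thick, its top 20 mm above the bench, runs along x at y = 0 and makes two bays, each 123 mm (x) by 86 mm (y), centred at y = -46 and +46 mm. Origin at the centre of its underside.
- tin: square steel tin, open on top, fixed to the bench: 116 mm by 116 mm outside, walls 3 mm thick and 26 mm high, floor 3 mm thick. Origin at the centre of its underside.
- jar: small closed amber glass jar with a dark cap, 44 mm across, 52 mm high, standing loose among the fittings; not to be moved. Origin at the centre of its underside.
- dolly: dark steel block, 40 by 40 by 34 mm high, 0.42 kg, standing loose among the fittings; not to be moved. Origin at the centre of its underside.
Mind the look-alikes: they are no part of the job. Leave any red look-alike of the knob_b alone.

How it is judged:
At the end, for the whole second after the job is handed in: Knobs in the pan (within 62 mm of its centre), one handle in each bay of the tray, collar in the tin (within 40 mm of centre along each side), each on the floor, upright within 0.15 rad, released and at rest; jar and block upright within 0.15 rad, less than 30 mm from their start (horizontal distance between each of knob_a, knob_b and pan below 0.062 m and z of knob_a in the frame of pan between -0.002 and 0.01 m and angle between each of knob_a, knob_b, handle_a, handle_b, collar, jar, dolly's own z axis and vertical below 0.15 rad and linear speed of each of knob_a, knob_b, handle_a, handle_b, collar below 0.02 m/s and contact force between each of knob_a, knob_b, handle_a, handle_b, collar and the fingers below 0.05 N and z of knob_b in the frame of pan between -0.002 and 0.01 m and x of handle_a in the frame of rack between -0.032 and 0.032 m and z of handle_a in the frame of rack between -0.002 and 0.012 m and x of handle_b in the frame of rack between -0.032 and 0.032 m and z of handle_b in the frame of rack between -0.002 and 0.012 m and ((y of handle_a in the frame of rack between 0.012 and 0.085 m and y of handle_b in the frame of rack between -0.085 and -0.012 m) or (y of handle_a in the frame of rack between -0.085 and -0.012 m and y of handle_b in the frame of rack between 0.012 and 0.085 m)) and x of collar in the frame of tin between -0.04 and 0.04 m and y of collar in the frame of tin between -0.04 and 0.04 m and z of collar in the frame of tin between -0.002 and 0.009 m and distance of each of jar, dolly from where it was at the start of the episode below 0.03 m); the robot touches nothing.
It fails at once if the glass jar is knocked over or pushed away (30 mm or more) (distance of jar from where it was at the start of the episode above 0.03 m or angle between jar's own z axis and vertical above 0.5 rad).
It fails at once if the steel block is knocked over or pushed away (30 mm or more) (distance of dolly from where it was at the start of the episode above 0.03 m or angle between dolly's own z axis and vertical above 0.5 rad).
It also fails if it takes over 109 s, if anything falls off the work surface, if the arm or the gripper's body presses on something with over 40 N, if the wrist force passes 120 N, or if a joint passes its speed limit or range.

### The arm

A 7-joint arm with a two-finger parallel gripper is mounted at the origin on the work surface. World frame = base frame: x ahead of the robot, y to its left, z up, the work surface at z = 0. Lengths are in m, angles in rad, forces in N, time in s.
With the tool pointing down it reaches from about 0.35 to 0.9 m from the base axis. Payload 8.1 kg.
Tool frame: the origin (TCP) lies between the finger pads; the fingertips stand 25 mm ahead of it and the grasp point (between the pads) lies 6 mm ahead of it; z points along the fingers, y is the direction in which the jaws open and shut (so a half turn about z gives the same grasp; the last joint's range is limited). The gripper opens to 92 mm and grips with 3 to 60 N. Pads are 19 mm wide; open, the fingers measure 130 mm over their backs; the gripper's body (75 mm by 190 mm) begins 47 mm behind the grasp point.
Start: joints at [-1.233, 0.434, 0.025, 1.573, -0.012, 1.134, -0.075], TCP at [0.267, 0.565, 0.252] pointing down, gripper open.
Joint ranges: [-2.62, 2.62], [-0.44, 2.09], [-1.27, 1.32], [0.08, 2.57], [-1.32, 4.46], [0.12, 2], [-2.74, 2.74]. Speed limits (rad/s): [2.22, 2.22, 3.01, 3.01, 3.14, 3.14, 3.14].

### API

Orientations are given as a rotation vector (axis times angle).
In Python, from cell import * gives the robot as it stands.
- The arm moves only by the shell command python3 -m jog 'ROWS' [FORCE]. ROWS is JSON, one flat list of numbers, 5 for each row, row after row: the finger opening in mm, from 0 to 91.8, then the shift along the tool's x, y, z in units of 40 mm (1.0 is 40 mm), then the turn about the tool's z in units of 6 degrees (1.0 is 6 degrees). A call has 1 to 20 rows; each row shifts and turns the pose as measured when the row begins, along the tool's axes as they then stand; what a row does not reach is not made up. A row lasts 1/12 s, in which the tool goes at most 41.7 mm and 7.16 degrees, less where a joint would pass 70% of its speed; a pose out of reach is approached as far as the arm can. A call is refused whole if a number of a shift passes 1 or a number of a turn 1, either way. A call with a gripper value outside its range is refused whole. The fingers move at their own pace and stop on an object; FORCE is the grip in N (left out, the last holds). Time passes only in rows, so rows that do not move let the fingers close. It gives the time, the measured TCP pose, the force and the opening at its end, in the units of the state.
- observe(): the state, without advancing time (a new reading comes with each control period).
- get_image(name): name is "side" or "top"; returns the picture (480x640x3 uint8, red, green, blue); there is no depth.
- camera_params(name): a dict with "intrinsics" (3x3 intrinsics, pixels), "dist_coeffs" ([k1, k2, p1, p2, k3] as OpenCV has them; the pictures are not rectified), "xyz" and "orientation" of the camera in the world. Camera axes: x right, y down, z forward; pixel columns grow to the right and rows downward; lengths in m; the calibration is good to about 2 mm. A picture is of the moment at which its call begins. camera_params takes no time and is no camera call.
- sign_off(): hands the job in, once; it reports no verdict.
The state is a dict: "clock": time; "joints": joint angles; "dq": joint speeds; "joint_efforts": joint torques, N m; "position": TCP position; "ee_rot": TCP orientation; "force": force on the tool from outside, world axes, zero at the start; "ft_torque": the same for the moment, N m; "width": opening from 0.0 (shut) to 1.0 (fully open).
Only numpy, scipy, OpenCV 4.12 (cv2) and the standard library are available. Lean on these libraries where they do the work, as an engineer would, in place of code of your own. Each camera call takes 0.05 s, during which the arm holds its last target. There are 200 camera calls.

## Working session

There is one attempt and no reset: what is moved stays moved. The work goes in short steps, Python scripts to look and compute and a shell command to move; the robot and the scene stay as the last step left them, time stands still between calls to the robot, and variables do not carry over. Pictures are saved under pics/ and viewed, about 12 in all and at most 16, crops included, and the job is handed in when it is done.

```bash
mkdir -p pics; ls; python3 - <<'E'
from cell import *
import cv2
for n in ("top","side"):
    im=get_image(n); cv2.imwrite(f"pics/{n}0.png",im[:,:,::-1])
    print(camera_params(n))
print(observe())
E
```

```text
pics
{'intrinsics': array([[595.13255288,   0.        , 316.50161061],
       [  0.        , 595.13255288, 236.74037617],
       [  0.        ,   0.        ,   1.        ]]), 'dist_coeffs': array([-0.00084923,  0.        ,  0.        ,  0.        ,  0.        ]), 'xyz': array([0.32537582, 0.01244841, 1.14635542]), 'orientation': array([-2.15933954,  2.19647661, -0.12133184])}
{'intrinsics': array([[514.57968283,   0.        , 317.19163056],
       [  0.        , 514.57968283, 239.30461359],
       [  0.        ,   0.        ,   1.        ]]), 'dist_coeffs': array([-0.09577726,  0.        ,  0.        ,  0.        ,  0.        ]), 'xyz': array([0.11527887, 0.55503475, 0.60355021]), 'orientation': array([-0.7076978 ,  2.57830718, -1.16848589])}
{'clock': 0.1, 'joints': array([-1.23259577,  0.435134  ,  0.02497725,  1.57398769, -0.01156988,
        1.13398027, -0.0751461 ]), 'dq': array([ 0.00053388, -0.0011209 , -0.00128661, -0.0007831 , -0.00066648,
        0.00071057,  0.00328391]), 'joint_efforts': array([ 2.58706808e-03, -6.69122744e+01,  9.87728834e-01, -3.15146291e+01,
       -6.05401467e-02,  3.72902001e-02,  2.54498946e-05]), 'position': array([0.26654535, 0.56486254, 0.25104259]), 'ee_rot': array([-6.86945708e-01, -3.06541705e+00,  2.13163427e-03]), 'force': array([ 0.15083437, -0.04547662, -0.36499696]), 'ft_torque': array([-0.03947992,  0.01361418,  0.0132804 ]), 'width': 0.9984992826948094}
```

View pics/top0.png

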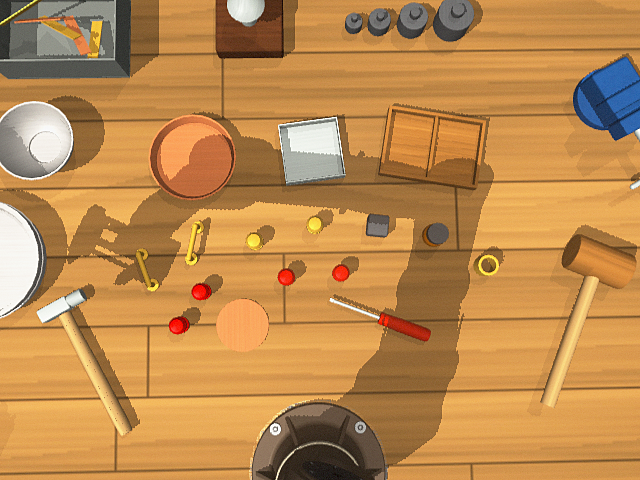

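View pics/side0.png

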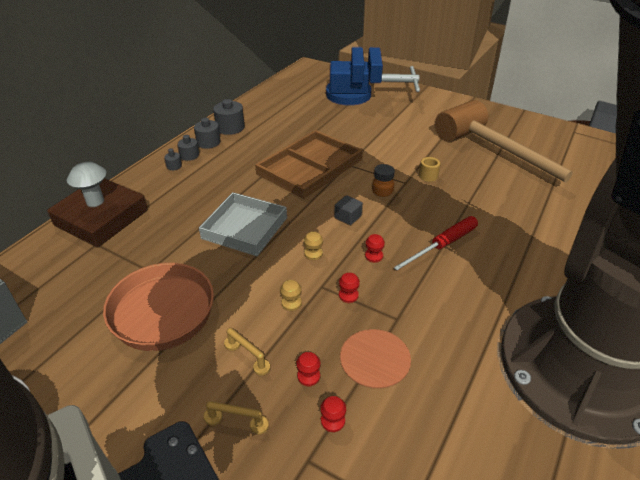

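The top view shows yellow brass knobs at (254,241) and (315,225), handles at (195,243) and (147,270), the collar at (488,265), the jar at (436,234) and the block at (377,225). The pan is at (192,157), the tin at (311,151) and the tray at (434,146).

Things that could be mistaken for the targets:
- Four red knobs at (286,277), (341,272), (201,292) and (178,325). I leave these alone.
- The copper disc at (243,325), which is not the pan.

I choose by the brass colour and check it in one close crop.

```bash
cat > h.py <<'E'
from cell import *
import cv2, numpy as np
from scipy.spatial.transform import Rotation as R
def px2w(n,uv,z):
    c=camera_params(n); K=c["intrinsics"]; r=R.from_rotvec(c["orientation"]).as_matrix()
    p=cv2.undistortPoints(np.array(uv,float).reshape(-1,1,2),K,c["dist_coeffs"]).reshape(-1,2)
    d=np.c_[p,np.ones(len(p))]@r.T; o=c["xyz"]
    return (o+d*((np.asarray(z,float)-o[2])/d[:,2])[:,None])[:,:2]
def w2px(n,P):
    c=camera_params(n); r=R.from_rotvec(c["orientation"]).inv()
    return cv2.projectPoints(np.array(P,float).reshape(-1,1,3),r.as_rotvec(),-r.apply(c["xyz"]),c["intrinsics"],c["dist_coeffs"])[0].reshape(-1,2)
def go(x,y,yaw=None):
    """shift in tool units to put TCP over x,y ; jaw axis y at world angle yaw (deg, mod 180)"""
    s=observe(); r=R.from_rotvec(s["ee_rot"]); p=s["position"]
    d=r.inv().apply([x-p[0],y-p[1],0])/0.04
    m=r.as_matrix(); a=np.degrees(np.arctan2(m[1,1],m[0,1]))
    print("t",s["clock"],"pos",p.round(4),"jaw",a.round(1),"shift xy",d.round(2),"tilt",m[:,2].round(3),"F",s["force"].round(1),"w",round(s["width"]*91.8,1),"j",s["joints"].round(2))
    if yaw is not None:
        t=(yaw-a+90)%180-90; print("turn(tool z down => neg):",round(-t/6,2),"alt",round((-t+(180 if t>0 else -180))/6,2))
E
python3 - <<'E'
import cv2
a=cv2.imread("pics/top0.png")
cv2.imwrite("pics/c1.png",cv2.resize(a[200:300,125:325],None,fx=4,fy=4,interpolation=cv2.INTER_CUBIC))
cv2.imwrite("pics/c2.png",cv2.resize(a[95:295,300:500],None,fx=3,fy=3,interpolation=cv2.INTER_CUBIC))
E
```

```text
(no output)
```

View pics/c1.png

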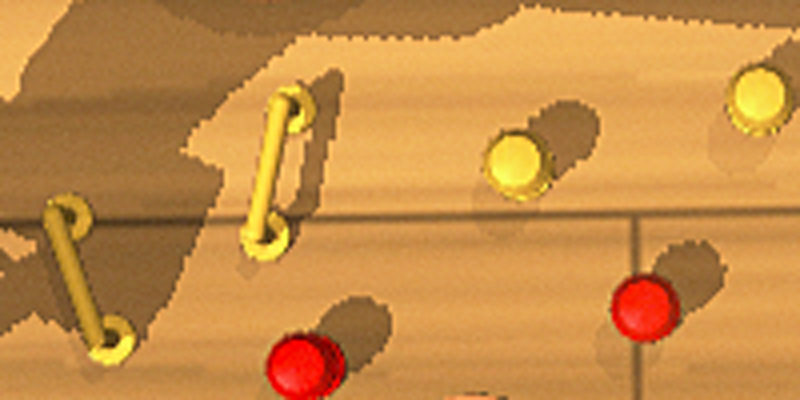

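View pics/c2.png

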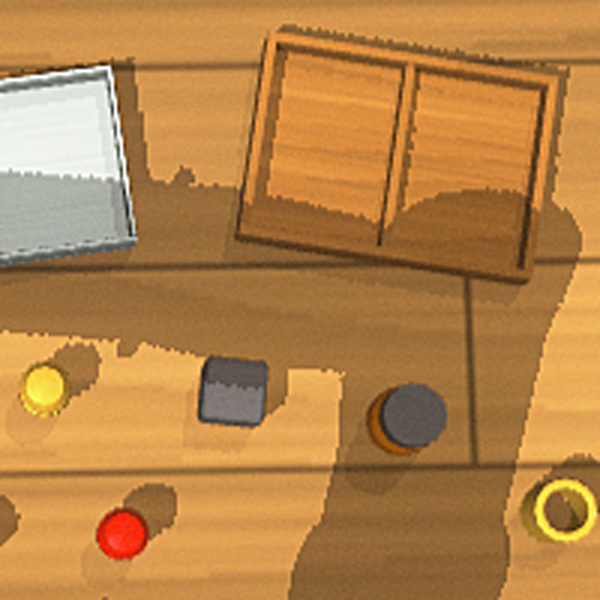

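The crop confirms the choice: brass knobs at (254,240) and (314.5,223.5), and handle foot pairs at (199,227)/(191,259) and (143,254)/(153,285). The collar ring is at (488,265), and the reds are clearly separate.

```bash
python3 - <<'E'
from h import *
c1=lambda u,v:((u+.5)/4-.5+125,(v+.5)/4-.5+200)
c2=lambda u,v:((u+.5)/3-.5+300,(v+.5)/3-.5+95)
it={"hM1":(c1(295,108),.006),"hM2":(c1(266,237),.006),"hL1":(c1(72,216),.006),"hL2":(c1(112,342),.006),
"kA":(c1(516,160),.036),"kB":(c1(759,95),.036),"col":(c2(565,510),.036),"jar":(c2(413,415),.052),"blk":(c2(234,388),.034),
"pan":((193,156),.026),"r1":(c2(275,28),.024),"r2":(c2(568,68),.024),"r3":(c2(530,283),.024),"r4":(c2(237,240),.024),
"t1":((278.5,125),.026),"t2":((336.5,117),.026),"t3":((344.8,175),.026),"t4":((286,184.5),.026)}
W=px2w("top",[v[0] for v in it.values()],[v[1] for v in it.values()])
P=dict(zip(it,W))
for k,w in P.items(): print(k,w.round(4))
for h in "ML":
    a,b=P[f"h{h}1"],P[f"h{h}2"]; d=a-b; print(h,((a+b)/2).round(4),np.linalg.norm(d),"bar deg",np.degrees(np.arctan2(d[1],d[0])))
r=[P[f"r{i}"] for i in (1,2,3,4)]; t=[P[f"t{i}"] for i in (1,2,3,4)]
for q in (r,t): d=(q[1]-q[0]+q[2]-q[3])/2; print(np.mean(q,0).round(4),"edge12",np.linalg.norm(d),np.degrees(np.arctan2(d[1],d[0])),np.linalg.norm(q[0]-q[3]))
s=w2px("side",[[*w,it[k][1]] for k,w in P.items()])
im=get_image("side")[:,:,::-1].copy()
for q in s: cv2.circle(im,tuple(int(round(v)) for v in q),2,(255,0,255),-1)
cv2.imwrite("pics/s1.png",im[:,:,:])
go(0.37,0.2)
E
```

```text
hM1 [0.46   0.2225]
hM2 [0.3981 0.2362]
hL1 [0.4097 0.3288]
hL2 [0.3493 0.3092]
kA [0.4303 0.1138]
kB [ 4.591e-01 -4.000e-04]
col [ 0.376  -0.3243]
jar [ 0.4355 -0.2278]
blk [ 0.4562 -0.1197]
pan [0.5937 0.2293]
r1 [ 0.6914 -0.1539]
r2 [ 0.6623 -0.343 ]
r3 [ 0.5219 -0.3121]
r4 [ 0.5526 -0.1254]
t1 [0.6521 0.0653]
t2 [ 0.6664 -0.0468]
t3 [ 0.5525 -0.0603]
t4 [0.5358 0.0523]
M [0.429  0.2294] 0.06339335879958832 bar deg -12.51467761616528
L [0.3795 0.319 ] 0.06352056538127485 bar deg 17.976433571024607
[ 0.607  -0.2336] edge12 0.19025752621705416 -99.04196271542425 0.14170885997433252
[0.6017 0.0026] edge12 0.11339098463379409 -82.15575436089901 0.1170463212476838
t 0.15 pos [0.2666 0.5649 0.2511] jaw 64.7 shift xy [-6.23 -7.15  0.01] tilt [-0.    -0.001 -1.   ] F [-0.3  0.1  0.5] w 91.9 j [-1.23  0.44  0.03  1.57 -0.01  1.13 -0.08]
```

View pics/s1.png

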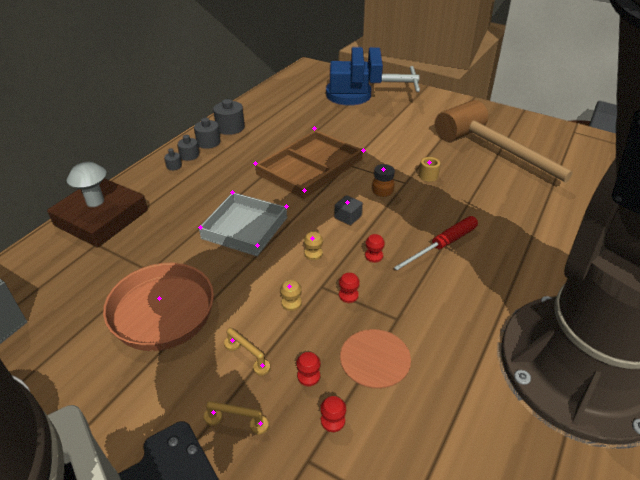

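The projections of all points land on the right things in the side view, so the positions hold. The far rack corners read about 5 mm long in x. First, handle L at (0.3795, 0.319) with its bar at 18°: turn the jaws to 108°.

```bash
python3 -m jog '[60,0,0,0.2,-0.9, 60,0,0,0.2,-0.9, 60,0,0,0.2,-0.9, 60,0,0,0.2,-0.9, 60,0,0,0.2,-0.9, 60,0,0,0.2,-0.9, 60,0,0,0.2,-0.9, 60,0,0,0.2,-0.9, 60,0,0,0,0]' 20; python3 -c "
from h import *
go(.3795,.319,108)"
```

```text
clock: 0.9
position: [0.2658, 0.5636, 0.1822]
ee_rot: [0.546, -3.091, 0.007]
force: [-0.0, -0.4, -0.4]
width: 0.655
t 0.9 pos [0.2658 0.5636 0.1822] jaw 110.0 shift xy [-0.58 -6.72  0.02] tilt [-0.002 -0.005 -1.   ] F [-0.  -0.4 -0.4] w 60.1 j [-1.11  0.5  -0.16  1.65  0.09  1.    0.62]
turn(tool z down => neg): 0.34 alt -29.66
```

```bash
python3 -m jog '[60,-0.06,-0.67,0.1,0.03, 60,-0.06,-0.67,0.1,0.03, 60,-0.06,-0.67,0.1,0.03, 60,-0.06,-0.67,0.1,0.03, 60,-0.06,-0.67,0.1,0.03, 60,-0.06,-0.67,0.1,0.03, 60,-0.06,-0.67,0.1,0.03, 60,-0.06,-0.67,0.1,0.03, 60,-0.06,-0.67,0.1,0.03, 60,-0.06,-0.67,0.1,0.03, 60,0,0,0,0]'; python3 -c "
from h import *
go(.3795,.319,108)"
```

```text
clock: 1.82
position: [0.3756, 0.3085, 0.1425]
ee_rot: [0.44, -3.107, 0.002]
force: [0.0, -0.8, -0.3]
width: 0.656
t 1.8167 pos [0.3756 0.3085 0.1425] jaw 106.1 shift xy [-0.17  0.23 -0.  ] tilt [-0.004 -0.002 -1.   ] F [ 0.  -0.8 -0.3] w 60.2 j [-0.7   0.35 -0.12  2.03  0.06  0.77  1.  ]
turn(tool z down => neg): -0.31 alt 29.69
```

```bash
python3 -m jog '[60,-0.17,0.23,0.2,-0.3, 60,0,0,0.5,0, 60,0,0,0.5,0, 60,0,0,0.5,0, 60,0,0,0.3,0, 60,0,0,0,0]'; python3 -c "
from h import *
go(.3795,.319,108)
cv2.imwrite('pics/s2.png',cv2.resize(get_image('side')[300:480,120:360,::-1],None,fx=3,fy=3))"
```

```text
clock: 2.32
position: [0.3827, 0.327, 0.0608]
ee_rot: [-0.479, 3.102, 0.009]
force: [0.1, 1.4, 0.4]
width: 0.655
t 2.3167 pos [0.3827 0.327  0.0608] jaw 107.5 shift xy [ 0.14 -0.17 -0.  ] tilt [ 0.002  0.006 -1.   ] F [0.1 1.4 0.4] w 60.2 j [-0.73  0.5  -0.11  2.06  0.09  0.58  0.98]
turn(tool z down => neg): -0.08 alt 29.92
```

View pics/s2.png

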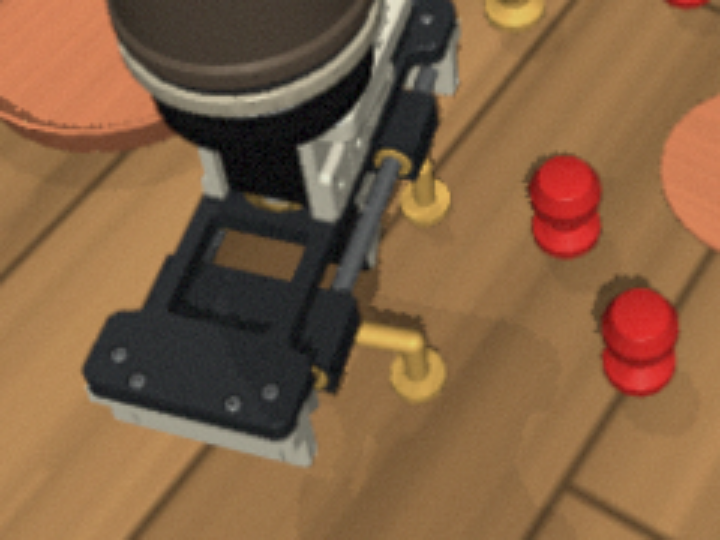

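The jaws straddle the handle bar, with its free foot in view at crop (415,370), and nothing else is in the way. Next I centre, go down and grip.

```bash
python3 -m jog '[60,0.12,-0.15,0.2,0, 60,0,0,0.3,0, 60,0,0,0,0, 60,0,0,0,0]'; python3 -c "
from h import *
go(.3795,.319,108)"
```

```text
clock: 2.7
position: [0.3809, 0.3258, 0.0435]
ee_rot: [-0.482, 3.098, 0.016]
force: [0.0, -0.8, 0.3]
width: 0.653
t 2.7 pos [0.3809 0.3258 0.0435] jaw 107.7 shift xy [ 0.08 -0.15 -0.  ] tilt [ 0.005  0.011 -1.   ] F [ 0.  -0.8  0.3] w 59.9 j [-0.73  0.52 -0.11  2.08  0.1   0.53  0.97]
turn(tool z down => neg): -0.05 alt 29.95
```

```bash
python3 -m jog '[60,0.1,-0.2,0.2,0, 60,0.05,-0.1,0.05,0, 60,0,0,0,0]'; python3 -c "
from h import *
go(.3795,.319,108)"
```

```text
clock: 2.95
position: [0.38, 0.3156, 0.036]
ee_rot: [-0.483, 3.094, 0.021]
force: [-0.6, 0.0, 0.6]
width: 0.655
t 2.95 pos [0.38   0.3156 0.036 ] jaw 107.8 shift xy [-0.01  0.09  0.  ] tilt [ 0.008  0.015 -1.   ] F [-0.6  0.   0.6] w 60.1 j [-0.72  0.53 -0.11  2.11  0.1   0.5   0.98]
turn(tool z down => neg): -0.04 alt 29.96
```

```bash
python3 -m jog '[0,0,0.08,0,0, 0,0,0,0,0, 0,0,0,0,0, 0,0,0,0,0, 0,0,0,0,0, 0,0,0,0,0, 0,0,0,0,0, 0,0,0,0,0]' 25; python3 -c "
from h import *
go(.3795,.319,108)"
```

```text
clock: 3.62
position: [0.3803, 0.3218, 0.039]
ee_rot: [-0.483, 3.09, 0.026]
force: [0.2, 0.2, -0.5]
width: 0.123
t 3.6167 pos [0.3803 0.3218 0.039 ] jaw 107.8 shift xy [ 0.04 -0.06 -0.  ] tilt [ 0.011  0.019 -1.   ] F [ 0.2  0.2 -0.5] w 11.3 j [-0.73  0.52 -0.11  2.1   0.1   0.5   0.98]
turn(tool z down => neg): -0.04 alt 29.96
```

```bash
python3 -m jog '[0,0,0,-0.3,0, 0,0,0,-0.6,0, 0,0,0,-0.7,0.5, 0,0,0,-0.7,0.8, 0,0,0,-0.5,0.8, 0,0,0,0,0.8, 0,0,0,0,0.8, 0,0,0,0,0.8, 0,0,0,0,0]'; python3 -c "
from h import *
go(.597,-.279,81)"
```

```text
clock: 4.37
position: [0.3772, 0.3175, 0.1547]
ee_rot: [0.287, 3.124, 0.025]
force: [-0.2, 0.0, -0.9]
width: 0.101
t 4.3667 pos [0.3772 0.3175 0.1547] jaw 79.5 shift xy [ -8.12 -13.66  -0.2 ] tilt [ 0.006  0.015 -1.   ] F [-0.2  0.  -0.9] w 9.2 j [-0.8   0.33 -0.01  2.02 -0.01  0.78  0.59]
turn(tool z down => neg): -0.25 alt 29.75
```

```bash
python3 -m jog '[0,-0.3,-0.5,0,0, 0,-0.4,-0.68,0,0, 0,-0.4,-0.68,0,0, 0,-0.4,-0.68,0,0, 0,-0.4,-0.68,0,0, 0,-0.4,-0.68,0,0, 0,-0.4,-0.68,0,0, 0,-0.4,-0.68,0,0, 0,-0.4,-0.68,0,0, 0,-0.4,-0.68,0,0, 0,-0.4,-0.68,0,0, 0,-0.4,-0.68,0,0, 0,-0.4,-0.68,0,0, 0,-0.4,-0.68,0,0, 0,-0.4,-0.68,0,0, 0,-0.4,-0.68,0,0, 0,-0.4,-0.68,0,0, 0,-0.4,-0.68,0,0, 0,-0.3,-0.4,0,0, 0,0,0,0,0]'; python3 -c "
from h import *
go(.597,-.279,81)"
```

```text
clock: 6.03
position: [0.5969, -0.2446, 0.1375]
ee_rot: [-0.173, -3.127, -0.022]
force: [-0.6, -0.1, -1.6]
width: 0.098
t 6.0333 pos [ 0.5969 -0.2446  0.1375] jaw 83.7 shift xy [-0.1  -0.85 -0.01] tilt [-0.009  0.015 -1.   ] F [-0.6 -0.1 -1.6] w 9.0 j [ 0.22  0.58  0.13  1.64 -0.1   0.94  1.86]
turn(tool z down => neg): 0.45 alt -29.55
```

```bash
python3 -m jog '[0,0,-0.4,0,0.2, 0,0,-0.4,0.1,0.2, 0,0,0,0.3,0, 0,0,0,0.3,0, 0,0,0,0,0, 0,0,0,0,0]'; python3 -c "
from h import *
go(.597,-.279,81)
cv2.imwrite('pics/s3.png',cv2.resize(get_image('side')[80:240,200:440,::-1],None,fx=3,fy=3))"
```

```text
clock: 6.53
position: [0.5899, -0.2756, 0.1027]
ee_rot: [-0.227, -3.117, -0.027]
force: [0.7, 0.5, -1.4]
width: 0.101
t 6.5333 pos [ 0.5899 -0.2756  0.1027] jaw 81.6 shift xy [-0.19 -0.06 -0.  ] tilt [-0.015  0.019 -1.   ] F [ 0.7  0.5 -1.4] w 9.2 j [ 0.27  0.63  0.14  1.65 -0.12  0.89  1.89]
turn(tool z down => neg): 0.11 alt -29.89
```

View pics/s3.png

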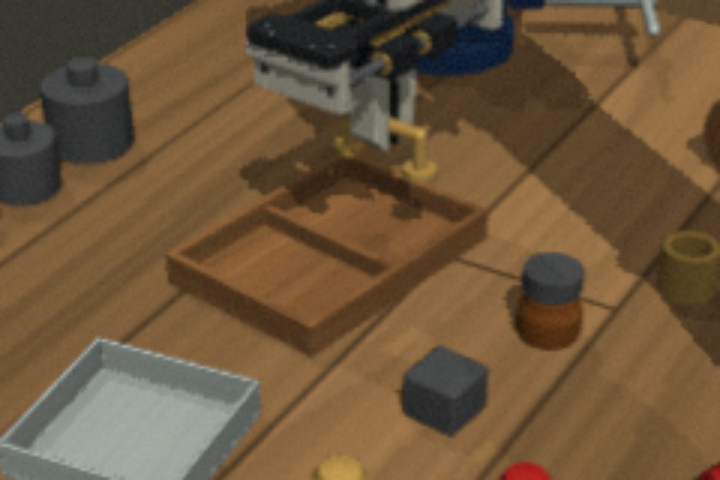

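The handle hangs level over the far bay, bar at crop (410,130), aligned with the partition. Lower it.

```bash
python3 -m jog '[0,-0.15,-0.05,0.3,0.1, 0,0,0,0.4,0, 0,0,0,0.3,0, 0,0,0,0.2,0, 0,0,0,0.1,0, 0,0,0,0,0, 0,0,0,0,0]'; python3 -c "
from h import *
go(.597,-.279,81)"
```

```text
clock: 7.17
position: [0.5979, -0.2732, 0.0466]
ee_rot: [-0.237, -3.118, -0.03]
force: [-0.6, -0.9, -0.7]
width: 0.097
t 7.1667 pos [ 0.5979 -0.2732  0.0466] jaw 81.3 shift xy [ 0.   -0.15 -0.  ] tilt [-0.013  0.02  -1.   ] F [-0.6 -0.9 -0.7] w 8.9 j [ 0.27  0.71  0.13  1.66 -0.13  0.8   1.88]
turn(tool z down => neg): 0.05 alt -29.95
```

```bash
python3 -m jog '[0,0,-0.1,0.07,0, 0,0,-0.05,0.05,0, 0,0,0,0.05,0, 0,0,0,0,0]'; python3 -c "
from h import *
go(.597,-.279,81)"
```

```text
clock: 7.5
position: [0.5989, -0.2762, 0.046]
ee_rot: [-0.233, -3.121, -0.037]
force: [0.3, 0.0, -2.2]
width: 0.1
t 7.5 pos [ 0.5989 -0.2762  0.046 ] jaw 81.5 shift xy [ 0.04 -0.08 -0.  ] tilt [-0.01   0.025 -1.   ] F [ 0.3  0.  -2.2] w 9.2 j [ 0.28  0.71  0.12  1.66 -0.14  0.8   1.9 ]
turn(tool z down => neg): 0.08 alt -29.92
```

```bash
python3 -m jog '[0,0,0,0.12,0, 0,0,0,0.06,0, 0,0,0,0,0]'; python3 -c "
from h import *
go(.597,-.279,81)"
```

```text
clock: 7.75
position: [0.6008, -0.276, 0.0443]
ee_rot: [-0.233, -3.127, -0.038]
force: [-0.5, -0.0, -2.4]
width: 0.096
t 7.75 pos [ 0.6008 -0.276   0.0443] jaw 81.5 shift xy [ 0.08 -0.09 -0.  ] tilt [-0.004  0.025 -1.   ] F [-0.5 -0.  -2.4] w 8.8 j [ 0.29  0.71  0.12  1.66 -0.14  0.79  1.9 ]
turn(tool z down => neg): 0.08 alt -29.92
```

```bash
python3 -m jog '[0,0,0,0.15,0, 0,0,0,0.1,0, 28,0,0,0,0, 28,0,0,0,0, 28,0,0,0,0, 28,0,0,0,0]'; python3 -c "
from h import *
go(.597,-.279,81)"
```

```text
clock: 8.25
position: [0.605, -0.2781, 0.0415]
ee_rot: [0.234, 3.127, 0.034]
force: [0.5, -0.5, -0.7]
width: 0.295
t 8.25 pos [ 0.605  -0.2781  0.0415] jaw 81.5 shift xy [ 0.19 -0.05 -0.  ] tilt [ 0.007  0.021 -1.   ] F [ 0.5 -0.5 -0.7] w 27.1 j [ 0.29  0.72  0.12  1.66 -0.14  0.77  1.9 ]
turn(tool z down => neg): 0.08 alt -29.92
```

```bash
python3 -m jog '[28,0,0,-0.3,0, 28,0,0,-0.6,0, 28,0,0,-0.7,0.3, 28,0,0,-0.7,0.3, 50,0,0,-0.2,0, 60,0,0,0,0]'; python3 -c "
from h import *
go(.429,.2294,77.5)"
```

```text
clock: 8.75
position: [0.6029, -0.281, 0.1457]
ee_rot: [0.338, 3.123, 0.035]
force: [0.1, -0.2, -0.0]
width: 0.405
t 8.75 pos [ 0.6029 -0.281   0.1457] jaw 77.6 shift xy [ 6.98 11.53  0.27] tilt [ 0.003  0.022 -1.   ] F [ 0.1 -0.2 -0. ] w 37.1 j [ 0.26  0.6   0.16  1.59 -0.13  0.97  1.83]
turn(tool z down => neg): 0.02 alt -29.98
```

```bash
python3 -m jog '[60,0.3,0.5,0,0, 60,0.4,0.68,0,0, 60,0.4,0.68,0,0, 60,0.4,0.68,0,0, 60,0.4,0.68,0,0, 60,0.4,0.68,0,0, 60,0.4,0.68,0,0, 60,0.4,0.68,0,0, 60,0.4,0.68,0,0, 60,0.4,0.68,0,0, 60,0.4,0.68,0,0, 60,0.4,0.68,0,0, 60,0.4,0.68,0,0, 60,0.4,0.68,0,0, 60,0.4,0.68,0,0, 60,0.4,0.68,0,0, 60,0.4,0.68,0,0, 60,0.3,0.4,0,0, 60,0,0,0,0, 60,0,0,0,0]'; python3 -c "
from h import *
go(.429,.2294,77.5)
cv2.imwrite('pics/t4.png',get_image('top')[80:310,120:510,::-1].repeat(2,0).repeat(2,1))"
```

```text
clock: 10.42
position: [0.4123, 0.2579, 0.1427]
ee_rot: [-0.323, -3.115, -0.019]
force: [0.5, -1.1, 0.3]
width: 0.653
t 10.4167 pos [0.4123 0.2579 0.1427] jaw 78.2 shift xy [-0.55 -0.61 -0.01] tilt [-0.009  0.013 -1.   ] F [ 0.5 -1.1  0.3] w 59.9 j [-0.69  0.34  0.04  2.04 -0.04  0.76  0.74]
turn(tool z down => neg): 0.11 alt -29.89
```

View pics/t4.png

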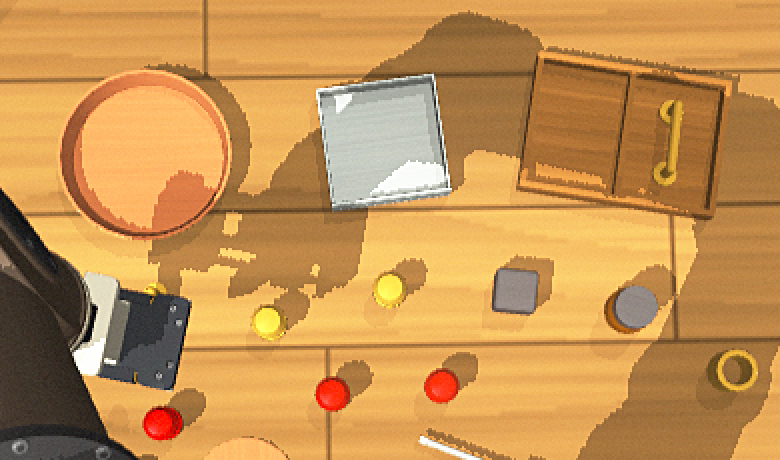

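The first handle stands in the right-hand bay at crop (670,143), and nothing else has moved. Now the second handle.

```bash
python3 -m jog '[60,-0.3,-0.3,0.2,0, 60,-0.3,-0.3,0.4,0, 60,0,0,0.5,0, 60,0,0,0.4,0, 60,0,0,0.3,0, 60,0,0,0,0, 60,0,0,0,0]'; python3 -c "
from h import *
go(.429,.2294,77.5)"
```

```text
clock: 11.05
position: [0.4348, 0.2192, 0.0667]
ee_rot: [-0.34, -3.114, -0.014]
force: [-0.2, -0.1, 0.5]
width: 0.65
t 11.05 pos [0.4348 0.2192 0.0667] jaw 77.5 shift xy [0.2  0.22 0.  ] tilt [-0.008  0.01  -1.   ] F [-0.2 -0.1  0.5] w 59.7 j [-0.6   0.47  0.04  2.1  -0.06  0.58  0.84]
turn(tool z down => neg): 0.01 alt -29.99
```

```bash
python3 -m jog '[60,0.2,0.25,0.2,0, 60,0.05,0.1,0.3,0, 60,0,0,0.25,0, 60,0,0,0,0, 60,0,0,0,0]'; python3 -c "
from h import *
go(.429,.2294,77.5)"
```

```text
clock: 11.47
position: [0.4289, 0.2363, 0.0373]
ee_rot: [-0.345, -3.117, -0.017]
force: [-0.5, -0.3, 0.3]
width: 0.654
t 11.4667 pos [0.4289 0.2363 0.0373] jaw 77.4 shift xy [-0.04 -0.17 -0.  ] tilt [-0.004  0.012 -1.   ] F [-0.5 -0.3  0.3] w 60.0 j [-0.63  0.52  0.04  2.11 -0.07  0.51  0.81]
turn(tool z down => neg): -0.02 alt 29.98
```

```bash
python3 -m jog '[60,0,-0.2,0.05,0, 0,0,0,0,0, 0,0,0,0,0, 0,0,0,0,0, 0,0,0,0,0, 0,0,0,0,0, 0,0,0,0,0, 0,0,0,0,0]'; python3 -c "
from h import *
go(.611,-.188,81)"
```

```text
clock: 12.13
position: [0.4281, 0.2276, 0.0372]
ee_rot: [-0.347, -3.119, -0.02]
force: [0.0, -0.6, -0.1]
width: 0.197
t 12.1333 pos [0.4281 0.2276 0.0372] jaw 77.3 shift xy [-6.75 -9.13 -0.14] tilt [-0.002  0.013 -1.   ] F [ 0.  -0.6 -0.1] w 18.0 j [-0.62  0.51  0.04  2.13 -0.06  0.5   0.82]
turn(tool z down => neg): -0.62 alt 29.38
```

```bash
python3 -m jog '[0,0,0,0,0, 0,0,0,0,0, 0,0,0,0,0, 0,0,0,-0.3,0, 0,0,0,-0.6,0, 0,0,0,-0.7,-0.3, 0,0,0,-0.7,-0.3, 0,0,0,-0.5,0, 0,0,0,0,0, 0,0,0,0,0]'; python3 -c "
from h import *
go(.611,-.188,81)"
```

```text
clock: 12.97
position: [0.4261, 0.225, 0.1517]
ee_rot: [-0.243, -3.124, -0.013]
force: [-0.4, 0.8, -1.2]
width: 0.097
t 12.9667 pos [0.4261 0.225  0.1517] jaw 81.1 shift xy [-6.16 -9.49 -0.13] tilt [-0.007  0.009 -1.   ] F [-0.4  0.8 -1.2] w 8.9 j [-0.62  0.32  0.04  2.04 -0.04  0.78  0.86]
turn(tool z down => neg): 0.02 alt -29.98
```

```bash
python3 -m jog '[0,-0.3,-0.45,0,0, 0,-0.43,-0.67,0,0, 0,-0.43,-0.67,0,0, 0,-0.43,-0.67,0,0, 0,-0.43,-0.67,0,0, 0,-0.43,-0.67,0,0, 0,-0.43,-0.67,0,0, 0,-0.43,-0.67,0,0, 0,-0.43,-0.67,0,0, 0,-0.43,-0.67,0,0, 0,-0.43,-0.67,0,0, 0,-0.43,-0.67,0,0, 0,-0.43,-0.67,0,0, 0,-0.43,-0.67,0,0, 0,-0.3,-0.45,0,0, 0,0,0,0,0, 0,0,0,0,0, 0,0,0,0,0]'; python3 -c "
from h import *
go(.611,-.188,81)"
```

```text
clock: 14.47
position: [0.6066, -0.2111, 0.1137]
ee_rot: [-0.233, -3.088, -0.007]
force: [-0.1, -0.0, -0.7]
width: 0.094
t 14.4667 pos [ 0.6066 -0.2111  0.1137] jaw 81.4 shift xy [-0.02  0.59 -0.  ] tilt [-0.044  0.008 -0.999] F [-0.1 -0.  -0.7] w 8.7 j [ 0.16  0.62  0.15  1.64 -0.1   0.93  1.76]
turn(tool z down => neg): 0.06 alt -29.94
```

```bash
python3 -m jog '[0,0,0.35,0,0, 0,0,0.25,0.2,0, 0,0,0,0.4,0, 0,0,0,0.3,0, 0,0,0,0.2,0, 0,0,0,0.2,0, 0,0,0,0,0, 0,0,0,0,0]'; python3 -c "
from h import *
go(.611,-.188,81)"
```

```text
clock: 15.13
position: [0.6062, -0.172, 0.0551]
ee_rot: [-0.215, -3.084, -0.016]
force: [-0.6, 0.8, -1.9]
width: 0.1
t 15.1333 pos [ 0.6062 -0.172   0.0551] jaw 82.0 shift xy [-0.18 -0.38 -0.01] tilt [-0.049  0.014 -0.999] F [-0.6  0.8 -1.9] w 9.2 j [ 0.11  0.68  0.12  1.71 -0.11  0.82  1.72]
turn(tool z down => neg): 0.17 alt -29.83
```

```bash
python3 -m jog '[0,0,-0.3,0.1,0, 0,0,-0.1,0.1,0, 0,0,0,0.1,0, 0,0,0,0,0, 0,0,0,0,0]'; python3 -c "
from h import *
go(.611,-.188,81)"
```

```text
clock: 15.55
position: [0.6044, -0.1908, 0.0439]
ee_rot: [-0.218, -3.088, -0.015]
force: [-0.1, 1.4, 1.6]
width: 0.097
t 15.55 pos [ 0.6044 -0.1908  0.0439] jaw 81.9 shift xy [-0.15  0.09 -0.01] tilt [-0.045  0.013 -0.999] F [-0.1  1.4  1.6] w 8.9 j [ 0.14  0.69  0.12  1.71 -0.11  0.8   1.75]
turn(tool z down => neg): 0.15 alt -29.85
```

```bash
python3 -m jog '[0,0,0,0.08,0, 28,0,0,0,0, 28,0,0,0,0, 28,0,0,0,0, 28,0,0,-0.3,0, 28,0,0,-0.6,0, 28,0,0,-0.7,0, 28,0,0,-0.7,0, 70,0,0,-0.2,0, 70,0,0,0,0]'; python3 -c "
from h import *
go(.376,-.3243,82)"
```

```text
clock: 16.38
position: [0.6092, -0.1927, 0.1494]
ee_rot: [-0.22, -3.089, -0.015]
force: [0.0, 0.0, -0.6]
width: 0.403
t 16.3833 pos [ 0.6092 -0.1927  0.1494] jaw 81.9 shift xy [ 5.3  -4.08  0.22] tilt [-0.044  0.013 -0.999] F [ 0.   0.  -0.6] w 37.0 j [ 0.13  0.57  0.15  1.62 -0.09  1.    1.74]
turn(tool z down => neg): -0.02 alt 29.98
```

```bash
python3 -m jog '[70,0.4,-0.3,0.02,0, 70,0.6,-0.46,0.02,0, 70,0.6,-0.46,0.02,0, 70,0.6,-0.46,0.02,0, 70,0.6,-0.46,0.02,0, 70,0.6,-0.46,0.02,0, 70,0.6,-0.46,0.02,0, 70,0.6,-0.46,0.02,0, 70,0.4,-0.3,0.02,0, 70,0,0,0,0, 70,0,0,0,0]'; python3 -c "
from h import *
go(.376,-.3243,82)
cv2.imwrite('pics/t5.png',get_image('top')[80:310,300:590,::-1].repeat(2,0).repeat(2,1))"
```

```text
clock: 17.3
position: [0.3772, -0.3177, 0.1447]
ee_rot: [-0.216, -3.086, -0.019]
force: [-0.2, -0.2, -0.2]
width: 0.759
t 17.3 pos [ 0.3772 -0.3177  0.1447] jaw 82.0 shift xy [ 0.01 -0.17 -0.  ] tilt [-0.047  0.016 -0.999] F [-0.2 -0.2 -0.2] w 69.7 j [ 0.45  0.37  0.18  1.99 -0.07  0.83  2.09]
turn(tool z down => neg): -0.0 alt 30.0
```

View pics/t5.png

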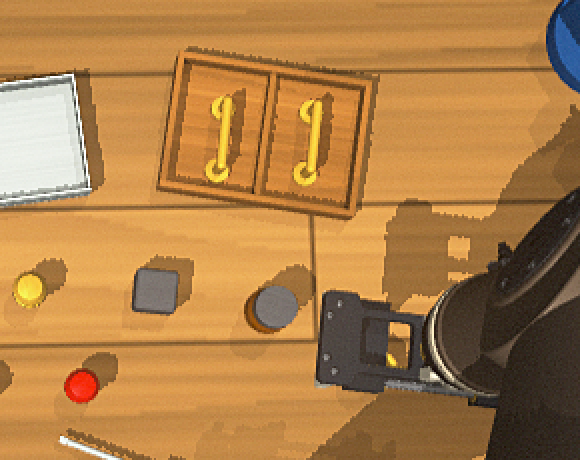

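Both handles stand in their bays at crop (222,140) and (312,143). The gripper is above the collar, clear of the jar at (272,307).

```bash
python3 -m jog '[70,0,-0.15,0.3,0, 70,0,0,0.5,0, 70,0,0,0.5,0, 70,0,0,0.5,0, 70,0,0,0.3,0, 70,0,0,0,0, 70,0,0,0,0]'; python3 -c "
from h import *
go(.376,-.3243,82)"
```

```text
clock: 17.93
position: [0.3805, -0.3186, 0.0565]
ee_rot: [-0.2, -3.091, -0.02]
force: [1.0, -0.2, 0.5]
width: 0.761
t 17.9333 pos [ 0.3805 -0.3186  0.0565] jaw 82.6 shift xy [ 0.09 -0.16  0.  ] tilt [-0.044  0.016 -0.999] F [ 1.  -0.2  0.5] w 69.8 j [ 0.47  0.51  0.14  2.06 -0.1   0.62  2.13]
turn(tool z down => neg): 0.09 alt -29.91
```

```bash
python3 -m jog '[70,0.1,-0.25,0.25,0, 70,0.05,-0.1,0.25,0, 70,0,0,0.15,0, 70,0,0,0,0, 70,0,0,0,0]'; python3 -c "
from h import *
go(.376,-.3243,82)"
```

```text
clock: 18.35
position: [0.3733, -0.333, 0.0298]
ee_rot: [-0.197, -3.094, -0.017]
force: [0.0, 0.1, 0.8]
width: 0.761
t 18.35 pos [ 0.3733 -0.333   0.0298] jaw 82.7 shift xy [-0.04  0.22  0.  ] tilt [-0.041  0.014 -0.999] F [0.  0.1 0.8] w 69.9 j [ 0.52  0.56  0.13  2.06 -0.11  0.56  2.17]
turn(tool z down => neg): 0.11 alt -29.89
```

```bash
python3 -m jog '[70,-0.04,0.2,0,0, 30,0,0,0,0, 30,0,0,0,0, 30,0,0,0,0, 30,0,0,0,0, 30,0,0,0,0, 30,0,0,0,0, 30,0,0,0,0, 30,0,0,0,0]'; python3 -c "
from h import *
go(.602,.0026,90)"
```

```text
clock: 19.1
position: [0.3772, -0.3244, 0.0312]
ee_rot: [-0.197, -3.096, -0.016]
force: [-0.8, 0.0, -1.2]
width: 0.429
t 19.1 pos [ 0.3772 -0.3244  0.0312] jaw 82.7 shift xy [-4.54  8.82 -0.11] tilt [-0.038  0.013 -0.999] F [-0.8  0.  -1.2] w 39.3 j [ 0.5   0.56  0.13  2.07 -0.11  0.56  2.15]
turn(tool z down => neg): -1.21 alt 28.79
```

```bash
python3 -m jog '[30,0,0,-0.3,0, 30,0,0,-0.6,0, 30,0,0,-0.7,0, 30,0,0,-0.7,0, 30,0,0,-0.5,0, 30,0,0,0,0, 30,-0.3,0.5,0,0, 30,-0.35,0.67,0,0, 30,-0.35,0.67,0,0, 30,-0.35,0.67,0,0, 30,-0.35,0.67,0,0, 30,-0.35,0.67,0,0, 30,-0.35,0.67,0,0, 30,-0.35,0.67,0,0, 30,-0.35,0.67,0,0, 30,-0.35,0.67,0,0, 30,-0.35,0.67,0,0, 30,0,0,0,0]'; python3 -c "
from h import *
go(.602,.0026,86)"
```

```text
clock: 20.6
position: [0.5718, -0.0495, 0.1341]
ee_rot: [-0.213, -3.085, -0.019]
force: [0.4, 0.7, -1.3]
width: 0.43
t 20.6 pos [ 0.5718 -0.0495  0.1341] jaw 82.1 shift xy [-0.57  1.4  -0.02] tilt [-0.049  0.016 -0.999] F [ 0.4  0.7 -1.3] w 39.5 j [-0.07  0.5   0.1   1.8  -0.08  0.9   1.51]
turn(tool z down => neg): -0.65 alt 29.35
```

```bash
python3 -m jog '[30,-0.28,0.65,0,0, 30,-0.28,0.65,0,0, 30,0,0,0.3,0, 30,0,0,0.4,0, 30,0,0,0.4,0, 30,0,0,0.4,0, 30,0,0,0,0, 30,0,0,0,0]'; python3 -c "
from h import *
go(.602,.0026,86)"
```

```text
clock: 21.27
position: [0.597, 0.0053, 0.0641]
ee_rot: [-0.204, -3.078, -0.02]
force: [1.3, 0.0, -0.2]
width: 0.424
t 21.2667 pos [0.597  0.0053 0.0641] jaw 82.4 shift xy [-0.13 -0.05 -0.01] tilt [-0.055  0.017 -0.998] F [ 1.3  0.  -0.2] w 38.9 j [-0.14  0.62  0.08  1.78 -0.1   0.79  1.43]
turn(tool z down => neg): -0.6 alt 29.4
```

```bash
python3 -m jog '[30,0,0,0.3,0, 30,0,0,0.3,0, 30,0,0,0.15,0, 30,0,0,0.1,0, 30,0,0,0,0, 30,0,0,0,0]'; python3 -c "
from h import *
go(.602,.0026,86)"
```

```text
clock: 21.77
position: [0.598, 0.0048, 0.0314]
ee_rot: [-0.206, -3.085, -0.021]
force: [-0.3, 0.6, -0.9]
width: 0.426
t 21.7667 pos [0.598  0.0048 0.0314] jaw 82.3 shift xy [-0.11 -0.04 -0.01] tilt [-0.048  0.017 -0.999] F [-0.3  0.6 -0.9] w 39.1 j [-0.14  0.67  0.08  1.8  -0.1   0.72  1.44]
turn(tool z down => neg): -0.61 alt 29.39
```

```bash
python3 -m jog '[30,0,0,0.1,0, 30,0,0,0,0, 30,0,0,0,0]'; python3 -c "
from h import *
go(.602,.0026,86)
cv2.imwrite('pics/s6.png',get_image('side')[150:300,140:380,::-1].repeat(3,0).repeat(3,1))"
```

```text
clock: 22.02
position: [0.5997, 0.0046, 0.0297]
ee_rot: [-0.207, -3.089, -0.022]
force: [0.2, -0.6, -1.3]
width: 0.427
t 22.0167 pos [0.5997 0.0046 0.0297] jaw 82.3 shift xy [-0.06 -0.04 -0.  ] tilt [-0.044  0.017 -0.999] F [ 0.2 -0.6 -1.3] w 39.2 j [-0.14  0.67  0.07  1.8  -0.1   0.71  1.44]
turn(tool z down => neg): -0.61 alt 29.39
```

View pics/s6.png

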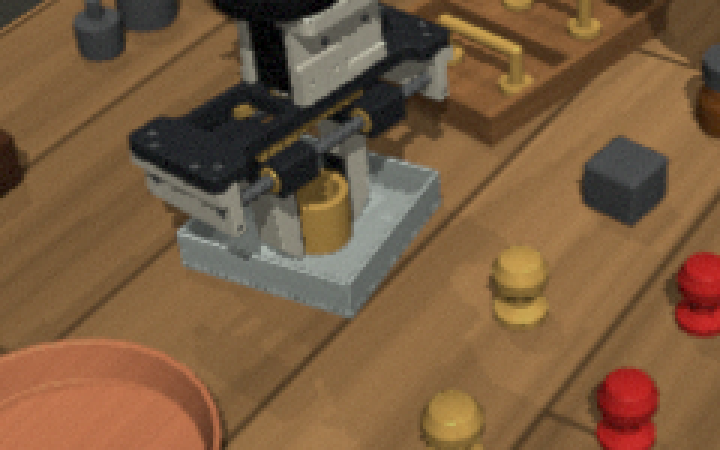

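The collar sits on the tin floor, or within a millimetre or two, at crop (325,230). Release it.

```bash
python3 -m jog '[55,0,0,0.03,0, 55,0,0,0,0, 55,0,0,0,0, 55,0,0,0,0, 55,0,0,-0.4,0, 55,0,0,-0.6,0, 55,0,0,-0.7,0, 55,0,0,-0.6,0, 55,0,0,0,0, 55,0,0,0,0]'; python3 -c "
from h import *
go(.4591,-.0004,82)"
```

```text
clock: 22.9
position: [0.6022, 0.0049, 0.1208]
ee_rot: [-0.205, -3.084, -0.025]
force: [-0.2, -0.1, -0.1]
width: 0.6
t 22.9 pos [0.6022 0.0049 0.1208] jaw 82.4 shift xy [ 3.52 -0.61  0.17] tilt [-0.049  0.019 -0.999] F [-0.2 -0.1 -0.1] w 55.1 j [-0.15  0.55  0.09  1.74 -0.09  0.9   1.43]
turn(tool z down => neg): 0.06 alt -29.94
```

```bash
python3 -m jog '[55,0.4,-0.07,0,0, 55,0.65,-0.12,0,0, 55,0.65,-0.12,0,0, 55,0.65,-0.12,0,0, 55,0.6,-0.1,0,0, 55,0.3,-0.05,0,0, 55,0,0,0,0, 55,0,0,0,0, 55,0,0,0,0]'; python3 -c "
from h import *
go(.4591,-.0004,82)"
```

```text
clock: 23.65
position: [0.461, -0.0031, 0.1191]
ee_rot: [-0.206, -3.075, -0.019]
force: [0.1, 0.2, -0.2]
width: 0.597
t 23.65 pos [ 0.461  -0.0031  0.1191] jaw 82.3 shift xy [0.06 0.06 0.  ] tilt [-0.058  0.016 -0.998] F [ 0.1  0.2 -0.2] w 54.8 j [-0.16  0.37  0.08  2.08 -0.07  0.75  1.41]
turn(tool z down => neg): 0.05 alt -29.95
```

```bash
python3 -m jog '[55,0.05,0.05,0.3,0, 55,0,0,0.5,0, 55,0,0,0.5,0, 55,0,0,0.4,0, 55,0,0,0.1,0, 55,0,0,0,0, 55,0,0,0,0]'; python3 -c "
from h import *
go(.4591,-.0004,82)"
```

```text
clock: 24.23
position: [0.4641, 0.0008, 0.0433]
ee_rot: [-0.207, -3.082, -0.02]
force: [0.4, -0.6, 0.1]
width: 0.599
t 24.2333 pos [0.4641 0.0008 0.0433] jaw 82.3 shift xy [ 0.12 -0.05  0.01] tilt [-0.052  0.016 -0.999] F [ 0.4 -0.6  0.1] w 55.0 j [-0.15  0.5   0.06  2.13 -0.09  0.56  1.42]
turn(tool z down => neg): 0.05 alt -29.95
```

```bash
python3 -m jog '[55,0.15,0,0.2,0, 55,0.05,0,0.05,0, 20,0,0,0,0, 20,0,0,0,0, 20,0,0,0,0, 20,0,0,0,0, 20,0,0,0,0, 20,0,0,0,0, 20,0,0,0,0]' 30; python3 -c "
from h import *
go(.4591,-.0004,82)
cv2.imwrite('pics/s7.png',get_image('side')[190:310,220:400,::-1].repeat(3,0).repeat(3,1))"
```

```text
clock: 24.98
position: [0.461, 0.0019, 0.0379]
ee_rot: [-0.208, -3.09, -0.021]
force: [-0.1, -0.5, -1.0]
width: 0.342
t 24.9833 pos [0.461  0.0019 0.0379] jaw 82.3 shift xy [ 0.04 -0.06  0.  ] tilt [-0.044  0.017 -0.999] F [-0.1 -0.5 -1. ] w 31.4 j [-0.15  0.51  0.06  2.15 -0.1   0.53  1.42]
turn(tool z down => neg): 0.04 alt -29.96
```

View pics/s7.png

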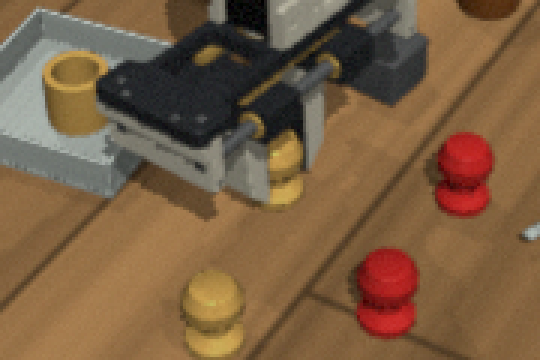

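The brass knob is held by the bulb at crop (283,165), width 31.4 mm, and the collar stands upright in the tin. Carry the knob to the far side of the pan at (0.618, 0.229).

```bash
python3 -m jog '[20,0,0,-0.3,0, 20,0,0,-0.5,0, 20,0,0,-0.6,0, 20,0,0,-0.6,0, 20,0,0,-0.4,0, 20,0,0,0,0, 20,0,0,0,0]'; python3 -c "
from h import *
go(.618,.229,82)"
```

```text
clock: 25.62
position: [0.4636, 0.0003, 0.1365]
ee_rot: [-0.208, -3.085, -0.02]
force: [-0.5, 0.2, -1.7]
width: 0.335
t 25.6167 pos [4.636e-01 3.000e-04 1.365e-01] jaw 82.3 shift xy [-3.06  6.18 -0.09] tilt [-0.048  0.016 -0.999] F [-0.5  0.2 -1.7] w 30.8 j [-0.17  0.34  0.09  2.06 -0.07  0.79  1.4 ]
turn(tool z down => neg): 0.05 alt -29.95
```

```bash
python3 -m jog '[20,-0.2,0.4,0,0, 20,-0.33,0.65,0,0, 20,-0.33,0.65,0,0, 20,-0.33,0.65,0,0, 20,-0.33,0.65,0,0, 20,-0.33,0.65,0,0, 20,-0.33,0.65,0,0, 20,-0.33,0.65,0,0, 20,-0.33,0.65,0,0, 20,-0.2,0.4,0,0, 20,0,0,0,0, 20,0,0,0,0, 20,0,0,0,0]'; python3 -c "
from h import *
go(.618,.229,82)"
```

```text
clock: 26.7
position: [0.6132, 0.229, 0.1102]
ee_rot: [-0.212, -3.062, -0.007]
force: [-0.1, -0.7, -1.7]
width: 0.336
t 26.7 pos [0.6132 0.229  0.1102] jaw 82.1 shift xy [-0.12  0.02 -0.01] tilt [-0.072  0.009 -0.997] F [-0.1 -0.7 -1.7] w 30.8 j [-0.46  0.65  0.07  1.59 -0.09  0.97  1.08]
turn(tool z down => neg): 0.01 alt -29.99
```

```bash
python3 -m jog '[20,-0.05,0,0.3,0, 20,0,0,0.4,0, 20,0,0,0.4,0, 20,0,0,0.3,0, 20,0,0,0.1,0, 20,0,0,0,0, 20,0,0,0,0]'; python3 -c "
from h import *
go(.618,.229,82)"
```

```text
clock: 27.28
position: [0.6074, 0.2199, 0.0428]
ee_rot: [-0.224, -3.056, 0.002]
force: [0.1, 0.0, -2.0]
width: 0.335
t 27.2833 pos [0.6074 0.2199 0.0428] jaw 81.6 shift xy [-0.23  0.26 -0.02] tilt [-0.077  0.005 -0.997] F [ 0.1  0.  -2. ] w 30.7 j [-0.45  0.72  0.06  1.65 -0.1   0.85  1.09]
turn(tool z down => neg): -0.06 alt 29.94
```

```bash
python3 -m jog '[20,-0.3,0.2,0,0, 20,-0.1,0,0,0, 20,0,0,0.05,0, 20,0,0,0,0]'; python3 -c "
from h import *
go(.618,.229,82)"
```

```text
clock: 27.62
position: [0.6254, 0.2234, 0.0419]
ee_rot: [-0.228, -3.058, 0.002]
force: [0.2, -0.2, -1.0]
width: 0.339
t 27.6167 pos [0.6254 0.2234 0.0419] jaw 81.5 shift xy [0.2  0.11 0.01] tilt [-0.075  0.005 -0.997] F [ 0.2 -0.2 -1. ] w 31.1 j [-0.45  0.74  0.06  1.6  -0.1   0.87  1.09]
turn(tool z down => neg): -0.08 alt 29.92
```

```bash
python3 -m jog '[20,0,0,0.08,0, 20,0,0,0,0, 45,0,0,0,0, 45,0,0,0,0, 45,0,0,0,0, 45,0,0,0,0]'; python3 -c "
from h import *
go(.618,.229,82)"
```

```text
clock: 28.12
position: [0.6258, 0.2224, 0.043]
ee_rot: [-0.23, -3.062, -0.001]
force: [-0.1, 0.5, 0.3]
width: 0.49
t 28.1167 pos [0.6258 0.2224 0.043 ] jaw 81.4 shift xy [0.22 0.14 0.01] tilt [-0.07   0.006 -0.998] F [-0.1  0.5  0.3] w 44.9 j [-0.44  0.74  0.06  1.6  -0.1   0.87  1.09]
turn(tool z down => neg): -0.1 alt 29.9
```

```bash
python3 -m jog '[45,0.02,0,-0.3,0, 45,0.04,0,-0.6,0, 45,0.04,0,-0.7,0, 55,0.04,0,-0.6,0, 55,0,0,0,0, 55,0,0,0,0]'; python3 -c "
from h import *
go(.4303,.1138,82)"
```

```text
clock: 28.62
position: [0.6253, 0.2226, 0.1367]
ee_rot: [-0.229, -3.06, 0.001]
force: [0.2, -0.2, -0.8]
width: 0.595
t 28.6167 pos [0.6253 0.2226 0.1367] jaw 81.5 shift xy [ 4.4  -3.41  0.34] tilt [-0.073  0.005 -0.997] F [ 0.2 -0.2 -0.8] w 54.6 j [-0.45  0.63  0.08  1.54 -0.09  1.04  1.08]
turn(tool z down => neg): -0.09 alt 29.91
```

```bash
python3 -m jog '[55,0.35,-0.27,0.03,0, 55,0.6,-0.46,0.05,0, 55,0.6,-0.46,0.05,0, 55,0.6,-0.46,0.05,0, 55,0.6,-0.46,0.05,0, 55,0.6,-0.46,0.05,0, 55,0.6,-0.46,0.05,0, 55,0.25,-0.2,0,0, 55,0,0,0,0, 55,0,0,0,0, 55,0,0,0,0]'; python3 -c "
from h import *
go(.4303,.1138,82)
cv2.imwrite('pics/t8.png',get_image('top')[80:310,120:510,::-1].repeat(2,0).repeat(2,1))"
```

```text
clock: 29.53
position: [0.429, 0.1156, 0.1343]
ee_rot: [-0.227, -3.059, 0.001]
force: [-0.1, -0.9, 1.2]
width: 0.602
t 29.5333 pos [0.429  0.1156 0.1343] jaw 81.5 shift xy [-0.04 -0.04 -0.  ] tilt [-0.074  0.005 -0.997] F [-0.1 -0.9  1.2] w 55.3 j [-0.41  0.33  0.06  2.09 -0.07  0.79  1.12]
turn(tool z down => neg): -0.08 alt 29.92
```

View pics/t8.png

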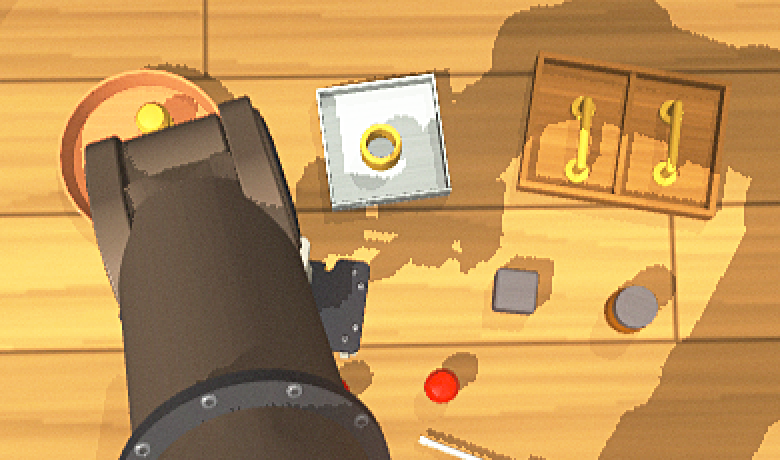

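The knob stands in the pan at crop (151,117), the collar is in the tin at (381,147), both handles are in place, and the jar and block have not moved. Now the last knob.

```bash
python3 -m jog '[55,-0.05,-0.03,0.3,0, 55,-0.05,0,0.5,0, 55,-0.05,0,0.5,0, 55,-0.05,0,0.5,0, 55,0,0,0.3,0, 55,0,0,0,0, 55,0,0,0,0]'; python3 -c "
from h import *
go(.4303,.1138,82)"
```

```text
clock: 30.17
position: [0.441, 0.1195, 0.0464]
ee_rot: [-0.222, -3.068, -0.006]
force: [-0.4, -0.2, 0.2]
width: 0.603
t 30.1667 pos [0.441  0.1195 0.0464] jaw 81.7 shift xy [ 0.24 -0.18  0.02] tilt [-0.065  0.009 -0.998] F [-0.4 -0.2  0.2] w 55.3 j [-0.39  0.49  0.04  2.14 -0.09  0.57  1.15]
turn(tool z down => neg): -0.05 alt 29.95
```

```bash
python3 -m jog '[55,0.22,-0.18,0.15,0, 55,0.1,-0.05,0.1,0, 55,0,0,0,0, 55,0,0,0,0]'; python3 -c "
from h import *
go(.4303,.1138,82)"
```

```text
clock: 30.5
position: [0.4296, 0.1142, 0.0387]
ee_rot: [-0.221, -3.072, -0.009]
force: [0.0, 1.2, -0.4]
width: 0.601
t 30.5 pos [0.4296 0.1142 0.0387] jaw 81.8 shift xy [-0.02 -0.01 -0.  ] tilt [-0.061  0.01  -0.998] F [ 0.   1.2 -0.4] w 55.2 j [-0.38  0.49  0.04  2.17 -0.09  0.53  1.16]
turn(tool z down => neg): -0.04 alt 29.96
```

```bash
python3 -m jog '[20,0,0,0.05,0, 20,0,0,0,0, 20,0,0,0,0, 20,0,0,0,0, 20,0,0,0,0, 20,0,0,0,0, 20,0,0,0,0, 20,0,0,-0.3,0, 20,0,0,-0.5,0, 20,0,0,-0.6,0, 20,0,0,-0.6,0, 20,0,0,-0.4,0, 20,0,0,0,0, 20,0,0,0,0]'; python3 -c "
from h import *
go(.572,.232,82)"
```

```text
clock: 31.67
position: [0.4364, 0.1138, 0.1372]
ee_rot: [-0.22, -3.072, -0.009]
force: [-0.1, -0.1, -1.0]
width: 0.339
t 31.6667 pos [0.4364 0.1138 0.1372] jaw 81.8 shift xy [-2.93  3.41 -0.18] tilt [-0.061  0.011 -0.998] F [-0.1 -0.1 -1. ] w 31.1 j [-0.4   0.33  0.06  2.08 -0.07  0.79  1.14]
turn(tool z down => neg): -0.03 alt 29.97
```

```bash
python3 -m jog '[20,-0.25,0.3,0,0, 20,-0.45,0.53,0,0, 20,-0.45,0.53,0,0, 20,-0.45,0.53,0,0, 20,-0.45,0.53,0,0, 20,-0.45,0.53,0,0, 20,-0.25,0.3,0,0, 20,0,0,0,0, 20,0,0,0,0, 20,0,0,0,0]'; python3 -c "
from h import *
go(.572,.232,82)"
```

```text
clock: 32.5
position: [0.5614, 0.2283, 0.1166]
ee_rot: [-0.222, -3.056, 0.003]
force: [0.3, -0.4, -1.6]
width: 0.335
t 32.5 pos [0.5614 0.2283 0.1166] jaw 81.7 shift xy [-0.25  0.13 -0.02] tilt [-0.077  0.004 -0.997] F [ 0.3 -0.4 -1.6] w 30.8 j [-0.49  0.58  0.06  1.71 -0.09  0.93  1.04]
turn(tool z down => neg): -0.05 alt 29.95
```

```bash
python3 -m jog '[20,-0.1,0.1,0.3,0, 20,-0.06,0.03,0.4,0, 20,-0.06,0.03,0.4,0, 20,-0.06,0.03,0.3,0, 20,0,0,0.15,0, 20,0,0,0,0, 20,0,0,0,0]'; python3 -c "
from h import *
go(.568,.232,82)"
```

```text
clock: 33.08
position: [0.5652, 0.2296, 0.0476]
ee_rot: [-0.228, -3.052, 0.008]
force: [-0.5, 0.0, -0.3]
width: 0.339
t 33.0833 pos [0.5652 0.2296 0.0476] jaw 81.5 shift xy [-0.06  0.07 -0.01] tilt [-0.081  0.001 -0.997] F [-0.5  0.  -0.3] w 31.1 j [-0.49  0.67  0.05  1.74 -0.1   0.81  1.04]
turn(tool z down => neg): -0.08 alt 29.92
```

```bash
python3 -m jog '[20,-0.05,0.05,0.12,0, 20,0,0,0.08,0, 20,0,0,0,0, 20,0,0,0,0]'; python3 -c "
from h import *
go(.568,.232,82)"
```

```text
clock: 33.42
position: [0.5686, 0.2313, 0.0434]
ee_rot: [-0.229, -3.055, 0.005]
force: [-0.5, -0.1, -0.9]
width: 0.337
t 33.4167 pos [0.5686 0.2313 0.0434] jaw 81.4 shift xy [0.02 0.02 0.  ] tilt [-0.078  0.002 -0.997] F [-0.5 -0.1 -0.9] w 30.9 j [-0.49  0.68  0.05  1.73 -0.1   0.8   1.04]
turn(tool z down => neg): -0.09 alt 29.91
```

```bash
python3 -m jog '[20,0,0,0.08,0, 20,0,0,0,0, 45,0,0,0,0, 45,0,0,0,0, 45,0,0,0,0, 45,0,0,0,0, 45,0.02,0,-0.3,0, 45,0.04,0,-0.6,0, 45,0.04,0,-0.7,0, 45,0.04,0,-0.6,0, 45,0,0,0,0, 45,0.5,0.3,0,0, 45,0.5,0.3,0,0, 45,0.5,0.3,0,0, 45,0.5,0.3,0,0, 45,0.5,0.3,0,0, 45,0.5,0.3,0,0, 45,0,0,0,0, 45,0,0,0,0]'; python3 -c "
from h import *
go(.568,.232,82)
cv2.imwrite('pics/t9.png',get_image('top')[80:310,120:510,::-1].repeat(2,0).repeat(2,1))
cv2.imwrite('pics/s9.png',get_image('side')[90:400,70:470,::-1].repeat(2,0).repeat(2,1)[:600])"
```

```text
clock: 35.0
position: [0.4602, 0.3242, 0.1491]
ee_rot: [-0.235, -3.062, -0.001]
force: [0.4, -0.0, 0.1]
width: 0.491
t 35.0 pos [0.4602 0.3242 0.1491] jaw 81.2 shift xy [-3.01 -1.87 -0.2 ] tilt [-0.07   0.006 -0.998] F [ 0.4 -0.   0.1] w 45.1 j [-0.71  0.47  0.04  1.8  -0.08  0.92  0.8 ]
turn(tool z down => neg): -0.13 alt 29.87
```

View pics/t9.png

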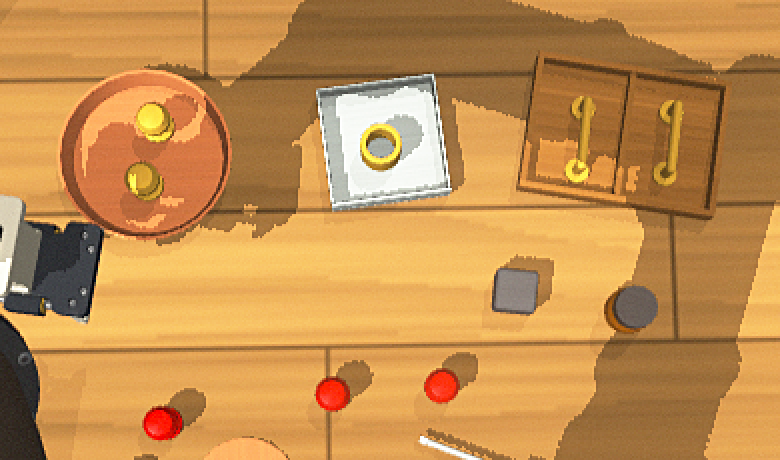

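View pics/s9.png

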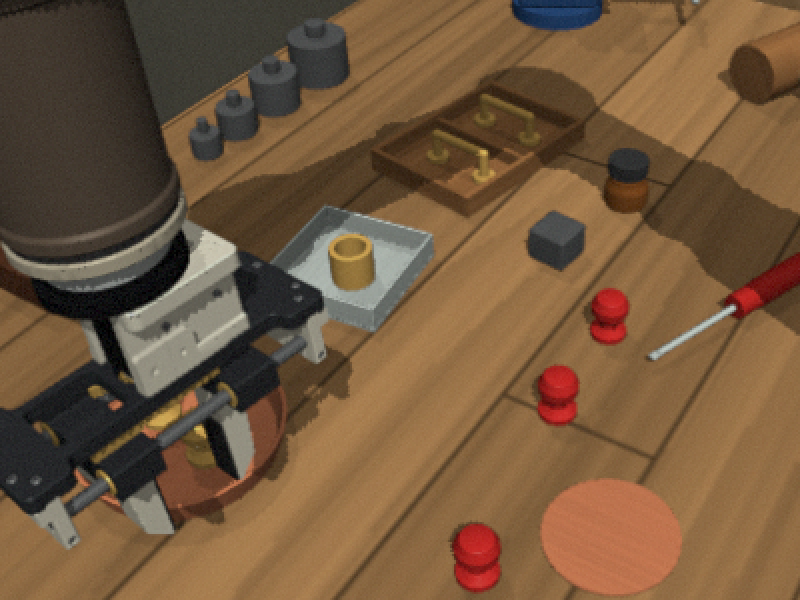

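All pieces are in place: pan knobs at crop (153,120) and (145,180), collar at (381,147), handles at (582,138) and (670,143). The arm hides the pan in the side view, so I move it aside for one last upright check.

```bash
python3 -m jog '[45,0,0,-0.6,0, 45,0,0.6,-0.6,0, 45,0.3,0.7,-0.5,0, 45,0.3,0.7,0,0, 45,0.3,0.7,0,0, 45,0.3,0.7,0,0, 45,0.3,0.7,0,0, 45,0.3,0.7,0,0, 45,0,0,0,0, 45,0,0,0,0, 45,0,0,0,0]'; python3 -c "
from h import *
W=px2w('top',[(120+153/2,80+118/2),(120+144/2,80+179/2),(120+381/2,80+147/2),(120+517/2,80+291/2),(120+635/2,80+307/2)],[.04,.04,.039,.034,.052]);print(W.round(4)); print(np.linalg.norm(W[:2]-[.5937,.2293],axis=1))
a=get_image('side')[230:380,80:240,::-1]; b=get_image('top')[105:210,145:250,::-1]
a=cv2.resize(a,(480,450)); b=cv2.resize(b,(315,315)); o=np.zeros((450,800,3),np.uint8); o[:,:480]=a; o[:315,485:]=b; cv2.imwrite('pics/f10.png',o)"
```

```text
clock: 36.02
position: [0.4379, 0.5209, 0.222]
ee_rot: [-0.275, -3.063, 0.007]
force: [-0.9, -0.1, -0.2]
width: 0.489
[[ 0.6231  0.22  ]
 [ 0.5645  0.2284]
 [ 0.5922  0.0047]
 [ 0.4533 -0.1212]
 [ 0.4346 -0.2281]]
[0.03078115 0.02921947]
```

View pics/f10.png

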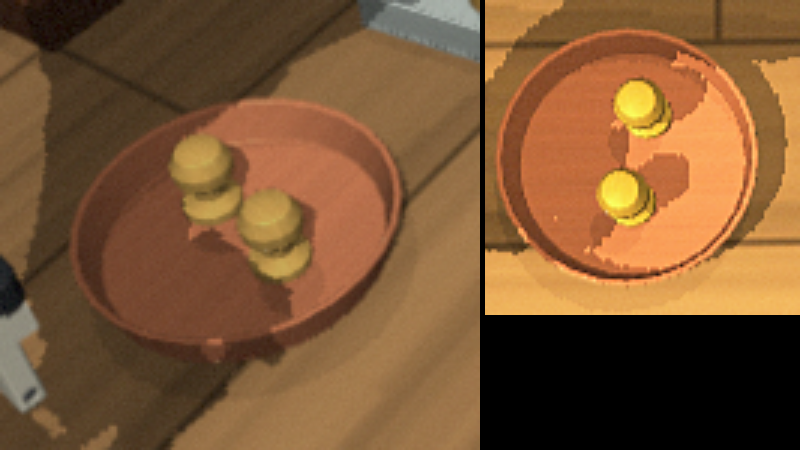

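```bash
python3 -c "
from h import *
for x,y in [(.6231,.222),(.5665,.229)]:
  P=[[x,y,.004],[x,y,.034],[x,y,.048]]
  s=(w2px('side',P)-[80,230])*3; t=(w2px('top',P)-[145,105])*3+[485,0]
  print(s.round(0).tolist(),t.round(0).tolist())"
```

```text
[[214.0, 203.0], [201.0, 164.0], [195.0, 145.0]] [[647.0, 116.0], [638.0, 104.0], [634.0, 99.0]]
[[284.0, 254.0], [273.0, 215.0], [267.0, 196.0]] [[636.0, 202.0], [627.0, 192.0], [623.0, 188.0]]
```

The projected upright knobs match the picture: feet at (212,203) and (281,258), bulbs at (201,164) and (271,215). Both knobs stand upright on the pan floor, so I hand in.

```bash
python3 -c "
from cell import *
print(sign_off())"
```

```text
the job is handed in; nothing more can be done
None
```

All five brass fittings are in their containers and the job is handed in, at about 36 s of the 109 s allowed; `sign_off()` reports no verdict.

- **Knobs:** both stand in the pan, about 30 mm from its centre against the 62 mm limit. The side and top pictures match an upright knob projected at those spots.
- **Handles:** one stands in each bay of the tray, seen in both views. I did not compute their final positions in the tray frame.
- **Collar:** it stands upright in the tin, about 10 mm from its centre.
- **Jar and block:** their final positions match the first measurements to within about 3 mm. The red knobs were left alone.

**What was less clean:** the tool's tilt drifted to about 0.08 rad over the run, with no visible effect on the placed pieces. The tray corners measured about 5 mm too long in x, which I allowed for when placing the handles. No check failed.

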